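# Line up sample bottles by height along a settling row

### The job

Stand the four capped bottles on the four round mats in order of height, one upright and centred on each mat: the tallest on the mat next to the upright level gauge, then steadily shorter to the far end of the row. Do not knock any bottle over on the way, and leave them all released and standing still.

Things in the scene. Friction and masses are not known exactly. Their poses are not given: they have to be found in the camera images.
- bottle_200: the tallest of four loose round white plastic bottles with screw caps: 200 mm high, body 68 mm in diameter, red cap about 41 mm in diameter taking up the top 32 mm, narrow enough to grip from above. Stands upright on the bench nearer the robot. Origin: centre of its underside, z up.
- bottle_175: the second tallest of four loose round white plastic bottles with screw caps: 175 mm high, body 70 mm in diameter, white cap about 42 mm in diameter taking up the top 28 mm, narrow enough to grip from above. Stands upright on the bench nearer the robot. Origin: centre of its underside, z up.
- bottle_150: the third tallest of four loose round white plastic bottles with screw caps: 150 mm high, body 66 mm in diameter, white cap about 35 mm in diameter taking up the top 24 mm, narrow enough to grip from above. Stands upright on the bench nearer the robot. Origin: centre of its underside, z up.
- bottle_130: the shortest of four loose round white plastic bottles with screw caps: 130 mm high, body 60 mm in diameter, red cap about 32 mm in diameter taking up the top 20 mm, narrow enough to grip from above. Stands upright on the bench nearer the robot. Origin: centre of its underside, z up.
- mat_1: one of four equal round black rubber mats, fixed in a straight row on a low aluminium board (6 mm high) that lies roughly left to right farther back on the bench: 92 mm in diameter, flat top 4 mm above its origin; origin at the centre of its underside. Neighbouring mats are 105 mm apart; this is number 1 counted from the robot's left (+y). y axis along the row, x axis across it.
- mat_2: one of four equal round black rubber mats, fixed in a straight row on a low aluminium board (6 mm high) that lies roughly left to right farther back on the bench: 92 mm in diameter, flat top 4 mm above its origin; origin at the centre of its underside. Neighbouring mats are 105 mm apart; this is number 2 counted from the robot's left (+y). y axis along the row, x axis across it.
- mat_3: one of four equal round black rubber mats, fixed in a straight row on a low aluminium board (6 mm high) that lies roughly left to right farther back on the bench: 92 mm in diameter, flat top 4 mm above its origin; origin at the centre of its underside. Neighbouring mats are 105 mm apart; this is number 3 counted from the robot's left (+y). y axis along the row, x axis across it.
- mat_4: one of four equal round black rubber mats, fixed in a straight row on a low aluminium board (6 mm high) that lies roughly left to right farther back on the bench: 92 mm in diameter, flat top 4 mm above its origin; origin at the centre of its underside. Neighbouring mats are 105 mm apart; this is number 4 counted from the robot's left (+y). y axis along the row, x axis across it.
- gauge: the level gauge: a fixed upright white scale with black ticks, 20 mm wide and 8 mm thick, on a dark steel foot 36 x 34 mm, 100 mm high in all, on the same board just beyond one end of the row of mats, 77 mm from the centre of the end mat; it may stand at either end (the other end has only a low dark stop 10 mm high). Origin: centre of its underside.
Things that resemble listed ones, but are neither listed nor needed, are in the scene too. Leave any green look-alike of the bottle_150 alone.

How it is judged:
By the outcome, as a careful person would: the job done as asked, in the order asked, and still so for the second after the job is handed in, with the robot touching nothing.
It also fails if it takes over 96 s, if anything falls off the work surface, if the arm or the gripper's body presses on something with over 40 N, if the wrist force passes 120 N, or if a joint passes its speed limit or range.

### The arm

A 7-joint arm with a two-finger parallel gripper is mounted at the origin on a cart in front of the work surface, level with it; the furniture and walls round the work are solid. World frame = base frame: x ahead of the robot, y to its left, z up, the work surface at z = 0. Lengths are in mm, angles in rad, forces in N, time in s.
With the tool pointing down it reaches from about 350 to 900 mm from the base axis. Payload 19.9 kg.
Tool frame: the origin (TCP) lies at the very end of the fingers, on their centre line; the grasp point (between the pads) lies tcp_to_grasp behind it (tcp_to_grasp is the distance from the TCP to the grasp point, in mm); y points along the fingers, x is the direction in which the jaws open and shut, and the axes are right-handed (so a half turn about y gives the same grasp; the last joint's range is limited). The gripper opens to 85 mm and grips with 20 to 120 N. Pads are 22 mm wide; open, the fingers measure 114 mm over their backs; the gripper's body (76 mm by 85 mm) begins 54 mm behind the grasp point. The pads swing forward as they close: fully open they stand 13 mm farther back than shut.
Start: joints at [-1.157, 0.417, -0.01, 1.614, 0.005, 1.111, -0.053], TCP at [274.539, 561.45, 194.96] pointing down, gripper open.
Joint ranges: [-2.81, 2.81], [-0.39, 2.02], [-1.27, 1.25], [0.06, 2.57], [-1.19, 4.33], [0.19, 2], [-2.82, 2.82]. Speed limits (rad/s): [1.89, 1.89, 2.39, 2.39, 3.01, 3.01, 3.01].

### API

Orientations are given as a unit quaternion [x, y, z, w].
In Python, from workcell import move_to, movel, goto_joints, command_gripper, sleep, ik, get_obs, read_camera, PlanningError, hand_in, tcp_to_grasp gives the robot as it stands. The module is installed in compiled form; this text tells all that it offers. Calls block until the motion is done:
- move_to(position, orientation): joint-space move of the TCP to a pose.
- movel(position, frame=None, speed=150, guard=None): straight line of the TCP; frame=None keeps the orientation; speed is the mean speed in mm/s. With guard (N) it stops when the force on the tool has changed by that much, and returns True; else False.
- goto_joints(angles): joint-space move.
- command_gripper(opening): finger opening in mm; the grip force is fixed at half the most; returns when the fingers have stopped.
- sleep(seconds).
- ik(position, orientation): joint angles nearest the present ones, or None.
- get_obs(): the state.
- read_camera(name): name is "scene" or "side" or "wrist"; returns a dict with "img" (420x560x3 uint8, blue, green, red), "range_z" (420x560 float32, mm along the optical axis (not along the pixel's ray), 0 where there is no reading), "intrinsics" (3x3 intrinsics, pixels), "k1" (the pictures are not rectified: a ray, as slopes to the right and down, at radius r is drawn at 1 + k1 r^2 times it, then the intrinsics apply), "xyz" and "orientation" of the camera in the world. Camera axes: x right, y down, z forward; pixel columns grow to the right and rows downward; lengths in mm; the calibration is good to about 2 mm. A picture is of the moment at which its call begins.
A pose or a line that the arm cannot do raises PlanningError and nothing moves.
- hand_in(): hands the job in, once; it reports no verdict.
The state is a dict: "clock": time; "joints": joint angles; "joint_velocities": joint speeds; "joint_efforts": joint torques, N m; "ee_pos": TCP position; "tool_rot": TCP orientation; "force": force on the tool from outside, world axes, zero at the start; "ft_torque": the same for the moment, N m; "gripper_width": finger opening in mm.
Only numpy, scipy, OpenCV 4.12 (cv2) and the standard library are available. Lean on these libraries where they do the work, as an engineer would, in place of code of your own. Each camera call takes 0.05 s, during which the arm holds its last target.

## Working session

There is one attempt and no reset: what is moved stays moved. The work goes in short steps, each a Python script; the robot and the scene stay as the last script left them, time stands still between calls to the robot, and variables do not carry over. Pictures are saved under pics/ and viewed, and the job is handed in when it is done.

```bash
mkdir -p pics; ls; python3 - <<'E'
from workcell import *
import cv2,numpy as np
o=get_obs();print(o); 
try: print(tcp_to_grasp() if callable(tcp_to_grasp) else tcp_to_grasp)
except Exception as e: print(e)
for n in ["scene","side","wrist"]:
    c=read_camera(n);cv2.imwrite(f"pics/{n}0.png",c["img"]);np.savez(f"{n}0.npz",**c)
    print(n,c["intrinsics"],c["k1"],c["xyz"],c["orientation"])
E
```

```text
pics
{'clock': 0.0, 'joints': array([-1.15750613,  0.41800448, -0.01031634,  1.61423101,  0.00473458,
        1.11071052, -0.0529893 ]), 'joint_velocities': array([-0.00034886, -0.00163064, -0.00027681, -0.00199075,  0.00059551,
        0.0012841 ,  0.00109874]), 'joint_efforts': array([-1.31013992e-03, -8.64456367e+01,  6.78144358e-01, -4.34914756e+01,
        1.90317974e-02,  7.33172754e-03, -2.72749895e-05]), 'ee_pos': array([274.37344992, 561.07562531, 194.3173318 ]), 'tool_rot': array([ 0.60012441,  0.37404775, -0.37479663, -0.59955522]), 'force': array([-0.26397465,  0.20525903, -0.13029015]), 'ft_torque': array([ 0.02436869, -0.01994364, -0.03947699]), 'gripper_width': 84.96828403382301}
18.700000000000003
scene [[530.44461455   0.         273.89150891]
 [  0.         530.44461455 205.16308877]
 [  0.           0.           1.        ]] -0.18993900504655284 [  64.77702286 -923.63111132 1032.25745044] [ 0.9001551  -0.23110029  0.09527631 -0.35670137]
side [[512.07164001   0.         273.42711983]
 [  0.         512.07164001 210.66229498]
 [  0.           0.           1.        ]] -0.05461941764469355 [ 854.57477247 -816.83057489 1017.23283286] [ 0.92299218  0.18228092 -0.07060678 -0.33147216]
wrist [[302.51280691   0.         273.4922426 ]
 [  0.         302.51280691 209.78389495]
 [  0.           0.           1.        ]] 0.0019678768923969774 [202.18968464 597.72193035 373.26760142] [0.836788   0.52315258 0.08467695 0.13757556]
```

View pics/scene0.png

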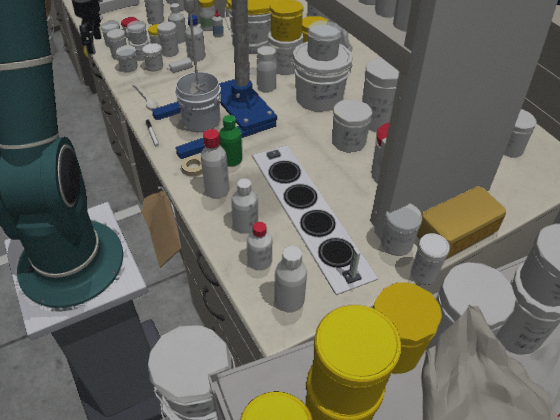

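View pics/side0.png

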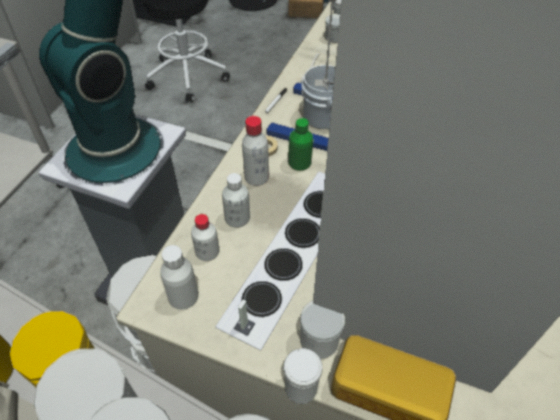

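View pics/wrist0.png

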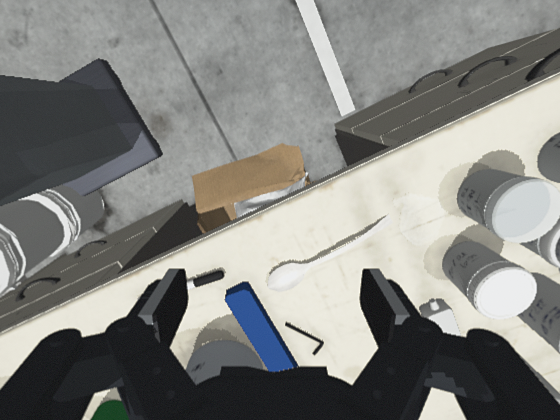

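The scene view shows red caps at (211,138) and (259,230), white caps at (244,187) and (292,256), and the green decoy at (229,125). The mats run from (284,171) to (337,252), and the gauge is at (353,265), beyond the right (-y) end, so mat_4 gets the tallest bottle. There's a big pillar behind the mats, so I'll measure that too.

```bash
cat > h.py <<'E'
import numpy as np,cv2
from scipy.spatial.transform import Rotation as R
def cloud(c):
    K=c["intrinsics"];k1=float(c["k1"]);z=c["range_z"]
    h,w=z.shape;u,v=np.meshgrid(np.arange(w),np.arange(h))
    p=np.stack([u,v],-1).reshape(-1,1,2).astype(float)
    n=cv2.undistortPointsIter(p,K,np.array([k1,0,0,0.]),None,None,(3,50,1e-10)).reshape(h,w,2)
    P=np.dstack([n[...,0]*z,n[...,1]*z,z])
    W=P@R.from_quat(c["orientation"]).as_matrix().T+c["xyz"]
    W[z<=0]=np.nan
    return W
def circ(p,r=None):
    from scipy.optimize import least_squares
    m=np.median(p,0)
    f=lambda q:np.hypot(p[:,0]-q[0],p[:,1]-q[1])-(r or q[2])
    s=least_squares(f,[m[0],m[1],r or 20],loss="soft_l1",f_scale=1.);return s.x
E
python3 - <<'E'
from h import *
c0={n:dict(np.load(n+"0.npz")) for n in["scene","side"]}
C={n:cloud(c) for n,c in c0.items()}
for n,uvs in {"scene":[(211,136),(244,186),(259,229),(292,254),(229,122),(284,171),(300,196),(318,223),(337,252),(353,272),(365,280),(272,153),(400,100),(385,200),(243,60),(250,105),(300,270)],"side":[(254,122),(235,182),(202,220),(173,255),(300,124),(303,233),(283,264),(262,298),(242,302),(330,200)]}.items():
    for u,v in uvs: print(n,u,v,np.round(C[n][v,u]))
# heightmap top-down
for n in C:
    W=C[n].reshape(-1,3);b=c0[n]["img"].reshape(-1,3)
    m=(W[:,2]>-20)&(W[:,0]>200)&(W[:,0]<1000)&(abs(W[:,1])<400)
    W,b=W[m],b[m];H=np.zeros((600,600,3),np.uint8)
    o=np.argsort(W[:,2]);
    for p,q in zip(W[o],b[o]):
        r=int((1000-p[0])*.75);cc=int((400-p[1])*.75)
        if 0<=r<600 and 0<=cc<600: H[max(r-1,0):r+2,max(cc-1,0):cc+2]=cv2.applyColorMap(np.uint8([[np.clip(p[2],0,255)]]),cv2.COLORMAP_JET)[0,0]
    cv2.imwrite(f"pics/top_{n}.png",H)
E
```

```text
Still running in the background as job /tmp/bash_jobs.1000/1e76c2b9ab01 (pid 526). You'll get a notice when it ends.
```

```bash
python3 -c "
import cv2,numpy as np
cv2.imwrite('pics/tops.png',cv2.resize(np.hstack([cv2.imread('pics/top_scene.png'),cv2.imread('pics/top_side.png')]),(800,400)))"
```

```text
[ WARN:0@0.055] global loadsave.cpp:275 findDecoder imread_('pics/top_side.png'): can't open/read file: check file path/integrity
Traceback (most recent call last):
ValueError: all the input arrays must have same number of dimensions, but the array at index 0 has 3 dimension(s) and the array at index 1 has 1 dimension(s)
```

```bash
cat /tmp/bash_jobs.1000/1e76c2b9ab01/stdout; kill -- -$(cat /tmp/bash_jobs.1000/1e76c2b9ab01/pid); cat > t.py <<'E'
from h import *
cv2.setNumThreads(1)
c0={n:dict(np.load(n+"0.npz")) for n in["scene","side"]}
C={n:cloud(c) for n,c in c0.items()}
for n,uvs in {"scene":[(211,136),(244,186),(259,229),(292,254),(229,122),(284,171),(300,196),(318,223),(337,252),(353,272),(365,280),(272,153),(400,100),(385,200),(243,60),(250,105),(300,270)],"side":[(254,122),(235,182),(202,220),(173,255),(300,124),(303,233),(283,264),(262,298),(242,302),(330,200)]}.items():
    for u,v in uvs: print(n,u,v,np.round(C[n][v,u]))
out=[]
for n in C:
    W=C[n].reshape(-1,3);m=(W[:,2]>-20)&(W[:,0]>201)&(W[:,0]<999)&(abs(W[:,1])<399)
    W=W[m];W=W[np.argsort(W[:,2])];H=np.zeros((400,400),np.uint8)
    H[((1000-W[:,0])*.5).astype(int),((400-W[:,1])*.5).astype(int)]=np.clip(W[:,2]*.8+30,0,255)
    out.append(cv2.applyColorMap(cv2.dilate(H,np.ones((3,3))),cv2.COLORMAP_JET))
cv2.imwrite("pics/tops.png",np.hstack(out))
E
timeout 100 python3 t.py
```

```text
scene 211 136 [427.  41. 200.]
scene 244 186 [ 441. -109.  149.]
scene 259 229 [ 417. -230.  131.]
scene 292 254 [ 428. -356.  174.]
scene 229 122 [517. 132. 148.]
scene 284 171 [626.  18.  11.]
scene 300 196 [618. -84.   6.]
scene 318 223 [ 607. -192.    9.]
scene 337 252 [ 597. -296.   10.]
scene 353 272 [ 584. -379.   35.]
scene 365 280 [ 610. -398.    8.]
scene 272 153 [629.  93.  20.]
scene 400 100 [ 732. -266.  399.]
scene 385 200 [ 720. -297.  134.]
scene 243 60 [654. 320. 202.]
scene 250 105 [655. 282.  61.]
scene 300 270 [ 439. -373.  132.]
side 254 122 [437.  45. 200.]
side 235 182 [ 455. -108.  146.]
side 202 220 [ 428. -226.  129.]
side 173 255 [ 437. -357.  172.]
side 300 124 [525. 134. 151.]
side 303 233 [620. -86.   6.]
side 283 264 [ 609. -191.    9.]
side 262 298 [ 600. -294.    9.]
side 242 302 [ 590. -368.  105.]
side 330 200 [ 734. -319.  430.]
```

View pics/tops.png

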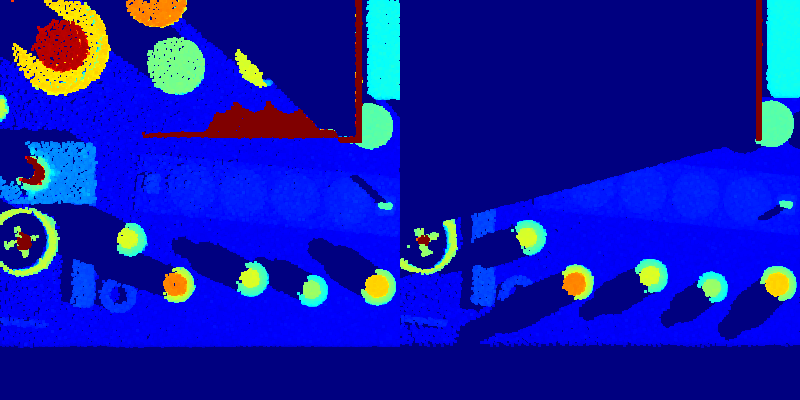

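```bash
cat > fit.py <<'E'
from h import *
cv2.setNumThreads(1)
def analyse(c0,G,mats):
    for n,c in c0.items():
        W=cloud(c);P=W.reshape(-1,3);gray=c["img"].max(2).reshape(-1)
        for h,(x,y,capr,capz,br) in G.items():
            d=np.hypot(P[:,0]-x,P[:,1]-y)
            m=(d<70)&(P[:,2]>h-capz+3)&(P[:,2]<h-4); q=circ(P[m],capr)
            d2=np.hypot(P[:,0]-q[0],P[:,1]-q[1])
            t=P[(d2<capr-4)&(P[:,2]>h-10)][:,2]
            mb=(d<br+25)&(P[:,2]>20)&(P[:,2]<h*.5); qb=circ(P[mb],br)
            print(n,h,"cap",np.round(q[:2],1),m.sum(),"top",np.round(np.median(t),1),"body",np.round(qb[:2],1),mb.sum())
        for i,(x,y) in mats.items():
            m=(np.hypot(P[:,0]-x,P[:,1]-y)<58)&(abs(P[:,2]-9)<8)&(gray<75)
            if m.sum()<50: continue
            hull=cv2.convexHull(P[m][:,:2].astype(np.float32))[:,0]
            (cx,cy),r=cv2.minEnclosingCircle(hull); print(n,"mat",i,m.sum(),round(cx,1),round(cy,1),round(r,1),"mean",np.round(P[m].mean(0),1))
G={200:(432,42,20.5,32,34),175:(433,-357,21,28,35),150:(448,-109,17.5,24,33),130:(423,-228,16,20,30)}
M={1:(626,18),2:(618,-86),3:(608,-191),4:(598,-295)}
if __name__=="__main__":
    c0={n:dict(np.load(n+"0.npz")) for n in["scene","side"]}
    analyse(c0,G,M)
    W=cloud(c0["scene"]).reshape(-1,3)
    for h,(x,y,_,cz,_) in G.items():
        d=np.hypot(W[:,0]-x,W[:,1]-y)
        print(h,[(int(z-h),round(float(np.percentile(d[(d<50)&(abs(W[:,2]-z)<2)],60)),0)) for z in range(h-50,h,5)])
    m=(W[:,0]>690)&(W[:,0]<745)&(W[:,2]>60)
    print("pillar", [ (z,W[m&(abs(W[:,2]-z)<15)][:,1].min().round(),W[m&(abs(W[:,2]-z)<15)][:,1].max().round(),W[m&(abs(W[:,2]-z)<15)][:,0].min().round()) for z in range(80,640,80) if (m&(abs(W[:,2]-z)<15)).any()])
    g=(np.hypot(W[:,0]-588,W[:,1]+375)<40)&(W[:,2]>40); print("gauge",W[g].mean(0).round(),W[g][:,2].max())
E
timeout 100 python3 fit.py
```

```text
scene 200 cap [431.5  52. ] 133 top 199.3 body [432.1  51.8] 530
scene 175 cap [ 428.9 -352.2] 130 top 173.6 body [ 393.5 -403.7] 539
scene 150 cap [444.7 -97.3] 74 top 148.7 body [443.4 -97.7] 372
scene 130 cap [ 421.1 -220.6] 67 top 128.4 body [ 420.2 -220.8] 287
scene mat 1 524 627.5 17.6 48.6 mean [626.2  17.5   9.4]
scene mat 2 574 617.6 -87.4 46.7 mean [616.2 -86.7   9.4]
scene mat 3 671 606.0 -189.0 47.7 mean [ 606.3 -190.1    9.3]
scene mat 4 724 596.0 -294.2 46.0 mean [ 593.9 -295.1   10.1]
side 200 cap [431.   53.6] 138 top 198.7 body [460.1  -1.3] 552
side 175 cap [ 429.9 -353.1] 146 top 173.4 body [ 470.7 -400.3] 524
side 150 cap [445.9 -97.3] 84 top 148.6 body [445.4 -98. ] 376
side 130 cap [ 422.8 -221.3] 57 top 128.7 body [ 452.1 -264.9] 281
side mat 1 321 624.4 14.2 40.9 mean [615.2  10.8   9.3]
side mat 2 642 619.9 -86.3 44.8 mean [620.  -88.4   9.4]
side mat 3 692 609.9 -193.8 41.2 mean [ 610.4 -192.9    9.6]
side mat 4 747 599.9 -298.3 42.3 mean [ 599.7 -296.2    9.5]
200 [(-50, 17.0), (-45, 15.0), (-40, 13.0), (-35, 12.0), (-30, 15.0), (-25, 14.0), (-20, 15.0), (-
[... 249 characters left out ...]
0), (-20, 13.0), (-15, 12.0), (-10, 17.0), (-5, 14.0)]
130 [(-50, 25.0), (-45, 25.0), (-40, 23.0), (-35, 19.0), (-30, 15.0), (-25, 14.0), (-20, 12.0), (-15, 12.0), (-10, 13.0), (-5, 13.0)]
pillar [(80, np.float64(-484.0), np.float64(336.0), np.float64(693.0)), (160, np.float64(-320.0), np.float64(-245.0), np.float64(716.0)), (240, np.float64(-800.0), np.float64(-243.0), np.float64(690.0)), (320, np.float64(-320.0), np.float64(-243.0), np.float64(717.0)), (400, np.float64(-674.0), np.float64(-243.0), np.float64(717.0)), (480, np.float64(-320.0), np.float64(104.0), np.float64(717.0)), (560, np.float64(-321.0), np.float64(-242.0), np.float64(717.0))]
gauge [ 587. -373.   78.] 108.69160038107145
```

```bash
cat > q.py <<'E'
from h import *
def quat(a):
    x=np.array([np.cos(a),np.sin(a),0]);y=np.array([0,0,-1.]);return R.from_matrix(np.stack([x,y,np.cross(x,y)],1)).as_quat()
B={200:(431.3,52.8,32),175:(429.4,-352.6,28),150:(445.3,-97.5,24),130:(422,-221,20)}
T={200:(597.8,-296),175:(608,-191.5),150:(618.2,-87),130:(628.4,17.5)}
E
timeout 200 python3 - <<'E'
from workcell import *
from q import *
cv2.setNumThreads(1)
o=get_obs();M=R.from_quat(o["tool_rot"]).as_matrix();print("tool x,z",M[:,0].round(2),M[:,2].round(2))
for deg in range(-180,180,30):
    qq=quat(np.radians(deg));bad=[];js=[]
    for h,(x,y,c) in B.items():
        tx,ty=T[h]
        for p in [(x,y,h-c-6),(x,y,h-c+190),(tx,ty,h-c+190),(tx,ty,h-c-6+10)]:
            j=ik(p,qq)
            if j is None: bad.append(h)
            else: js.append(j)
    print(deg,bad,np.min(js,0).round(2) if js else 0,np.max(js,0).round(2) if js else 0)
C=cloud(dict(np.load("scene0.npz"))).reshape(-1,3)
m=(C[:,0]>560)&(C[:,0]<800)&(C[:,1]>-420)&(C[:,1]<150)&(C[:,2]>250)
h=C[m];print(h.min(0),h.max(0))
for z in range(250,700,50):
    s=h[abs(h[:,2]-z)<25]
    if len(s): print(z,len(s),s.min(0).round(),s.max(0).round())
E
```

```text
tool x,z [ 0.44  0.9  -0.  ] [-0.9   0.44 -0.  ]
-180 [150] [-1.55 -0.3  -1.09  1.29 -0.72  0.89 -2.68] [0.78 0.78 1.12 2.12 0.74 1.55 2.7 ]
-150 [] [-1.17 -0.06 -1.14  1.29 -0.75  0.89 -2.72] [ 1.02  0.78  1.09  2.12 -0.    1.55 -1.46]
-120 [] [-1.17 -0.05 -0.93  1.29 -0.75  0.89 -2.23] [ 0.79  0.78  1.09  2.12 -0.    1.55 -0.94]
-90 [] [-0.82 -0.09  0.58  1.29 -0.69  0.86 -1.82] [-0.    0.76  1.07  2.12  0.05  1.52 -0.58]
-60 [] [-0.82 -0.09  0.59  1.29 -0.69  0.86 -1.29] [-0.09  0.76  1.12  2.12  0.05  1.53  0.14]
-30 [] [-0.79 -0.09  0.55  1.29 -0.68  0.85 -0.76] [-0.09  0.75  1.17  2.11  0.05  1.54  0.69]
0 [] [-0.75 -0.08  0.51  1.29 -0.66  0.85 -0.24] [-0.    0.74  1.25  2.11  0.04  1.54  0.99]
30 [] [-0.71 -0.08  0.45  1.29 -0.62  0.84  0.29] [0.12 0.71 1.22 2.11 0.04 1.54 1.49]
60 [] [-0.65 -0.08  0.17  1.29 -0.55  0.84  0.82] [0.49 0.67 1.14 2.11 0.03 1.53 2.15]
90 [] [-0.65 -0.07  0.24  1.29 -0.62  0.84  1.35] [-0.06  0.61  1.24  2.11  0.03  1.52  2.75]
120 [] [-0.66 -0.07 -1.09  1.24 -0.39  0.84  1.88] [1.36 0.6  1.15 2.11 0.53 1.59 2.8 ]
150 [130] [-0.53 -0.07 -1.09  1.24 -0.59  0.93 -2.76] [1.3  0.76 1.09 2.1  0.69 1.59 2.81]
[ 716.48268349 -323.84423515  250.05085357] [799.99834346 112.63504823 648.51781875]
250 383 [ 717. -321.  250.] [ 800. -244.  275.]
300 781 [ 718. -321.  275.] [ 800. -244.  325.]
350 872 [ 716. -324.  325.] [ 800. -242.  375.]
400 953 [ 717. -321.  375.] [ 800. -243.  425.]
450 1577 [ 717. -321.  425.] [800. 113. 475.]
500 3682 [ 717. -321.  475.] [800.  79. 525.]
550 1858 [ 717. -321.  525.] [800. -59. 575.]
600 1338 [ 717. -321.  575.] [ 800. -173.  625.]
650 403 [ 717. -321.  625.] [ 800. -281.  649.]
```

```bash
timeout 200 python3 - <<'E'
from workcell import *
from q import *
cv2.setNumThreads(1)
C=cloud(dict(np.load("scene0.npz"))).reshape(-1,3)
for z0 in range(100,600,50):
    m=(C[:,0]>350)&(C[:,0]<600)&(C[:,1]>150)&(C[:,1]<480)&(C[:,2]>z0)&(C[:,2]<z0+50)
    if m.sum()>3: print(z0,m.sum(),np.percentile(C[m],[2,98],axis=0).round().tolist())
qs=quat(np.radians(60))
from workcell import ik
s=get_obs()["joints"]
import itertools
print(ik((190,390,400),get_obs()["tool_rot"]),ik((431,53,400),qs))
E
```

```text
100 1175 [[454.0, 158.0, 101.0], [578.0, 421.0, 146.0]]
150 44 [[513.0, 151.0, 151.0], [527.0, 362.0, 198.0]]
200 38 [[513.0, 350.0, 202.0], [521.0, 363.0, 248.0]]
250 39 [[513.0, 350.0, 255.0], [520.0, 361.0, 297.0]]
300 41 [[514.0, 352.0, 302.0], [522.0, 362.0, 349.0]]
350 86 [[503.0, 343.0, 352.0], [527.0, 361.0, 399.0]]
400 66 [[503.0, 340.0, 401.0], [532.0, 360.0, 417.0]]
[-1.16807030e+00 -6.82126504e-02 -1.90113920e-02  1.73620995e+00
 -1.29309522e-03  1.47449605e+00 -7.09097373e-02] [-0.65168995 -0.09165299  0.42335519  1.74834576  0.03777564  1.47691446
  0.8137467 ]
```

```bash
timeout 300 python3 - <<'E'
from workcell import *
from q import *
cv2.setNumThreads(1)
qs=quat(np.radians(60))
j=ik((190,390,400),get_obs()["tool_rot"]); goto_joints(j)
j=np.array(get_obs()["joints"]); j[0]=0.5; j[6]=1.4; goto_joints(j)
o=get_obs();print(o["clock"],o["ee_pos"],o["joints"].round(2))
for h,(x,y,c) in B.items():
    for p in [(x,y,h-c+60),(*T[h],h-c+190),(*T[h],h-c)]:
        jj=ik(p,qs);print(h,p,None if jj is None else jj.round(2))
x,y,c=B[175]
move_to((x,y,260),qs)
o=get_obs();print(o["clock"],o["ee_pos"])
for n in ["scene","wrist"]:
    cc=read_camera(n);cv2.imwrite(f"pics/{n}1.png",cc["img"]);np.savez(f"{n}1.npz",**cc)
E
```

```text
3.5917 [ 370.45055229 -226.50012698  399.00288476] [ 0.5  -0.07 -0.02  1.74 -0.    1.47  1.4 ]
200 (431.3, 52.8, 228) [ 0.22  0.05 -0.42  2.01  0.02  1.09  0.83]
200 (597.8, -296, 358) [ 0.45  0.41 -0.05  1.26  0.02  1.47  1.45]
200 (597.8, -296, 168) [ 0.45  0.52 -0.05  1.52  0.03  1.1   1.44]
175 (429.4, -352.6, 207) [ 0.57  0.28  0.08  1.78 -0.02  1.08  1.7 ]
175 (608, -191.5, 337) [ 0.37  0.36 -0.15  1.38  0.05  1.41  1.26]
175 (608, -191.5, 147) [ 0.36  0.49 -0.14  1.62  0.08  1.03  1.25]
150 (445.3, -97.5, 186) [ 0.34  0.13 -0.21  2.02  0.03  0.99  1.16]
150 (618.2, -87, 316) [ 0.28  0.35 -0.25  1.45  0.09  1.36  1.07]
150 (618.2, -87, 126) [ 0.26  0.5  -0.23  1.67  0.13  0.99  1.03]
130 (422, -221, 170) [ 0.46  0.18 -0.05  2.    0.01  0.96  1.45]
130 (628.4, 17.5, 300) [ 0.19  0.37 -0.36  1.46  0.13  1.33  0.87]
130 (628.4, 17.5, 110) [ 0.17  0.53 -0.34  1.67  0.2   0.97  0.81]
4.4 [ 429.9595348  -351.8963521   261.16070641]
```

View pics/wrist1.png

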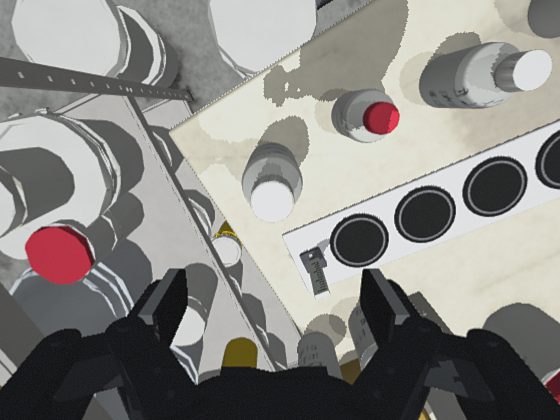

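View pics/scene1.png

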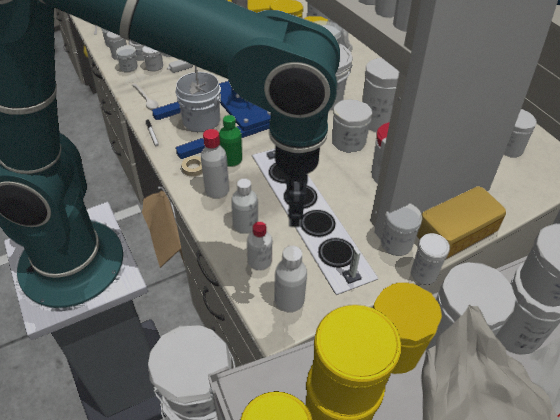

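The wrist view shows the 175 cap at (272,195) below the fingers, the gauge at (313,262) and mats at (359,240), (424,214) and (495,185). I'll use this view as a third measurement.

```bash
timeout 200 python3 - <<'E'
from fit import *
G={200:(431,52,20.5,32,34),175:(429,-353,21,28,35),150:(445,-97,17.5,24,33),130:(422,-221,16,20,30)}
c=dict(np.load("wrist1.npz"))
analyse({"wrist":c},G,M)
E
```

```text
return _methods._mean(a, axis=axis, dtype=dtype,
  ret = um.true_divide(
Traceback (most recent call last):
  File "fit.py", line 8, in analyse
    m=(d<70)&(P[:,2]>h-capz+3)&(P[:,2]<h-4); q=circ(P[m],capr)
                                               ~~~~^^^^^^^^^^^
  File "h.py", line 16, in circ
    s=least_squares(f,[m[0],m[1],r or 20],loss="soft_l1",f_scale=1.);return s.x
ValueError: Initial guess is outside of provided bounds
```

```bash
timeout 200 python3 - <<'E'
from fit import *
c=dict(np.load("wrist1.npz"));W=cloud(c);print((c["range_z"]>0).mean())
analyse({"wrist":c},{175:(429,-353,21,28,35),130:(422,-221,16,20,30)},M)
for u,v in [(272,195),(272,205),(380,118),(359,240),(424,214),(495,185)]: print(u,v,W[v,u].round(1))
E
```

```text
0.9960119047619047
wrist 175 cap [ 398.2 -333.8] 222 top nan body [ 429.5 -353.3] 290
wrist 130 cap [ 422.9 -221.3] 133 top 129.4 body [ 388.3 -264.3] 304
wrist mat 1 854 624.1 5.0 42.2 mean [619.8  -6.9   9.8]
wrist mat 2 2466 617.2 -85.3 45.9 mean [615.8 -85.6   9.9]
wrist mat 3 2223 607.1 -189.3 46.1 mean [ 605.8 -189.6   10.1]
wrist mat 4 2025 597.1 -294.0 45.7 mean [ 595.5 -293.4   10.1]
272 195 [ 425.1 -349.6  174.3]
272 205 [ 433.3 -354.4  174.6]
380 118 [ 420.7 -225.   130. ]
359 240 [ 594.5 -293.    11.8]
424 214 [ 605.7 -189.7    9. ]
495 185 [614.  -84.3  10.3]
  return _methods._mean(a, axis=axis, dtype=dtype,
  ret = ret.dtype.type(ret / rcount)
```

```bash
cat > pp.py <<'E'
from workcell import *
from q import *
cv2.setNumThreads(1)
T={200:(597.2,-294.5),175:(607.3,-190),150:(617.3,-85.8),130:(627.4,18.5)}
B[175]=(429.5,-353,28)
qs=quat(np.radians(60))
def st(t):
    o=get_obs();print(t,round(o["clock"],2),o["ee_pos"].round(1),"F",o["force"].round(1),"w",round(float(o["gripper_width"]),1))
    return o
def pick(h,zc,dz=-6):
    x,y,c=B[h]
    if np.hypot(*(get_obs()["ee_pos"][:2]-[x,y]))>5: move_to((x,y,zc),qs)
    movel((x,y,h-c+dz+25),speed=150)
    print("guard",movel((x,y,h-c+dz),speed=60,guard=20)); o=st("down")
    command_gripper(0); o=st("gripped")
    return o["ee_pos"][2]-0.0   # tcp z while bottle stands on z=0
def lift(h,up,z0):
    x,y,c=B[h]; movel((x,y,z0+up),speed=180); return st("lifted")
def snap(t):
    for n in ["scene","wrist"]:
        cc=read_camera(n);cv2.imwrite(f"pics/{n}{t}.png",cc["img"]);np.savez(f"{n}{t}.npz",**cc)
E
timeout 300 python3 - <<'E'
from pp import *
z0=pick(175,260); lift(175,45,z0); open("z0","w").write(str(z0)); snap("2")
E
```

```text
guard False
down 5.84 [ 429.4 -353.   140.9] F [ 0.3 -0.2 -0.6] w 85.1
gripped 6.61 [ 429.5 -353.   141. ] F [-0.2 -0.5  0.8] w 0.0
lifted 7.01 [ 429.7 -353.2  186.6] F [0.1 0.4 0.5] w -0.0
```

View pics/scene2.png

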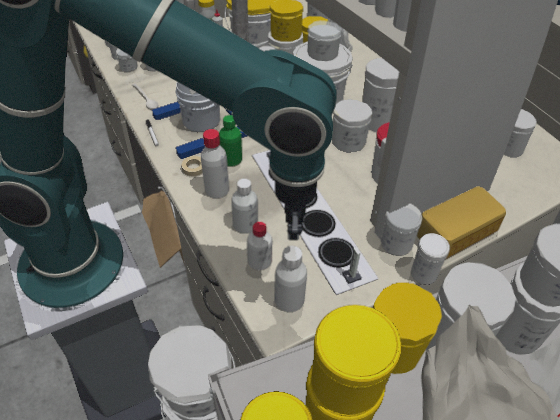

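View pics/wrist2.png

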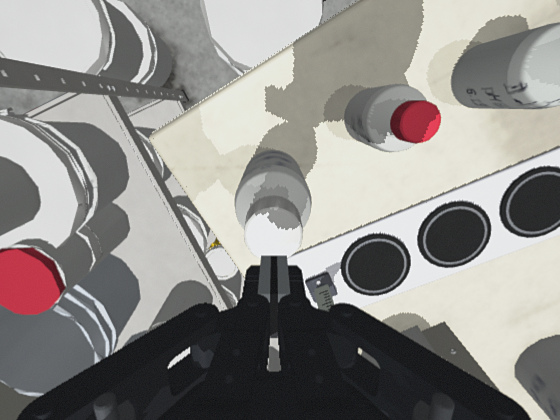

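The jaws shut to 0 and the cap wasn't between them. The tips at (273,258) sit beside the cap at (272,235). I'll measure where the fingertips really are against the reported TCP.

```bash
timeout 200 python3 - <<'E'
from workcell import *
from h import *
o=get_obs();tcp=o["ee_pos"];print(tcp, R.from_quat(o["tool_rot"]).as_matrix().round(3))
for n in ["scene","wrist"]:
    c=dict(np.load(n+"2.npz"));W=cloud(c)
    Rc=R.from_quat(c["orientation"]).as_matrix();p=(tcp-c["xyz"])@Rc
    uv,_=cv2.projectPoints(p.reshape(1,1,3),np.zeros(3),np.zeros(3),c["intrinsics"],np.array([float(c["k1"]),0,0,0]))
    print(n,uv.ravel().round(1),"depth",p[2].round(1))
    M=np.round(c["range_z"][:]).astype(int)
    m=(np.hypot(W[...,0]-tcp[0],W[...,1]-tcp[1])<60)&(W[...,2]>178)&(W[...,2]<230)
    v,u=np.nonzero(m)
    if len(v):
        Q=W[m];print(len(Q),Q.min(0).round(1),Q.max(0).round(1)); lo=Q[Q[:,2]<200];print("low",len(lo),lo.mean(0) if len(lo) else 0)
        print("px",u.min(),u.max(),v.min(),v.max())
E
```

```text
[ 429.20428787 -352.75752932  185.44778377] [[ 0.5   -0.001 -0.866]
 [ 0.866  0.     0.5  ]
 [ 0.    -1.     0.001]]
scene [292.  249.1] depth 1080.0
18 [ 416.8 -365.4  222.2] [ 435.9 -347.   229.9]
low 0 0
px 287 298 235 240
wrist [272.1 239.8] depth 195.6
136 [ 417.8 -359.6  224.9] [ 431.2 -338.6  230. ]
low 0 0
px 250 298 255 267
```

```bash
python3 -c "
import cv2
a=cv2.imread('pics/scene2.png')[150:320,220:390];cv2.imwrite('pics/crop2.png',cv2.resize(a,None,fx=3.5,fy=3.5,interpolation=cv2.INTER_CUBIC))"
```

```text
(no output)
```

View pics/crop2.png

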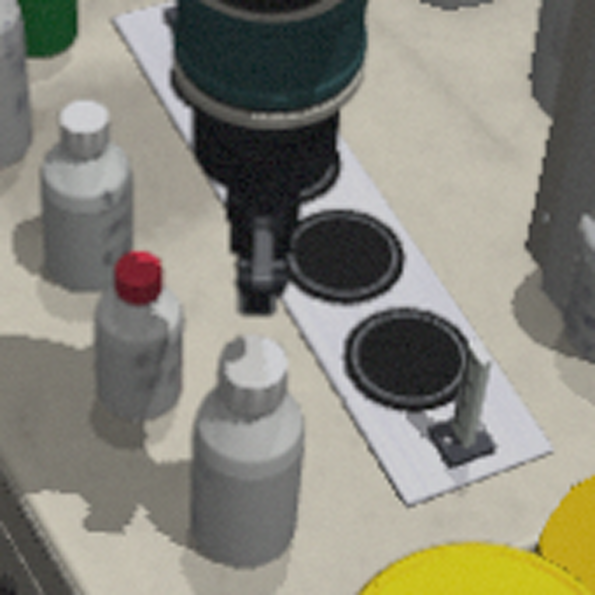

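The measured tips are at z≈222 against a reported TCP of 185, so the real fingertips end about 37 mm short of the TCP. That explains why the jaws shut just above the cap. To get this exactly, I'll touch the cap top (z=175) gently with the closed tips under a guard.

```bash
timeout 200 python3 - <<'E'
from pp import *
x,y,c=B[175]
print(movel((x,y,145),speed=80,guard=6)); st("a")
print(movel((x,y,128),speed=25,guard=5)); st("touch")
o=get_obs(); movel((x,y,200),speed=150); st("up")
command_gripper(70); st("open70")
c=read_camera("wrist");W=cloud(c);np.savez("wrist3.npz",**c);cv2.imwrite("pics/wrist3.png",c["img"])
t=get_obs()["ee_pos"]
m=(np.hypot(W[...,0]-t[0],W[...,1]-t[1])<70)&(W[...,2]>185)&(W[...,2]<280)
v,u=np.nonzero(m);Q=W[m];print(np.percentile(Q,[0,2,50],axis=0).round(1))
analyse_=None
from fit import analyse
m=(np.hypot(W[...,0]-x,W[...,1]-y)<35)&(W[...,2]>170)&(W[...,2]<180);print("cap top",W[m].mean(0))
E
```

```text
False
a 7.78 [ 429.6 -353.1  145.1] F [-0.1 -0.4  0.5] w -0.1
True
touch 8.18 [ 429.9 -353.4  138.5] F [-1.2  0.1  6.9] w 0.1
up 8.75 [ 429.3 -352.7  199.2] F [-0.5  0.5 -0.1] w -0.0
open70 9.42 [ 429.5 -353.   200. ] F [ 0.2 -0.1 -0.6] w 69.8
[[ 400.  -392.   243.1]
 [ 400.8 -390.2  246.5]
 [ 438.2 -327.7  265.8]]
cap top [ 429.31596111 -352.35298905  174.45164972]
```

```bash
sed -i 's/dz=-6/dz=-42/' pp.py; timeout 300 python3 - <<'E'
from pp import *
z0=pick(175,260); lift(175,40,z0); open("z0","w").write(str(z0)); snap("4")
E
```

```text
guard False
down 10.65 [ 429.5 -353.   104.9] F [-0.1 -0.3  0.1] w 70.2
gripped 11.03 [ 429.7 -353.3  105.6] F [-0.3 -0.1  6.3] w 40.4
lifted 11.4 [ 429.6 -353.   145.5] F [-0.   0.5 -4.8] w 40.9
```

View pics/wrist4.png

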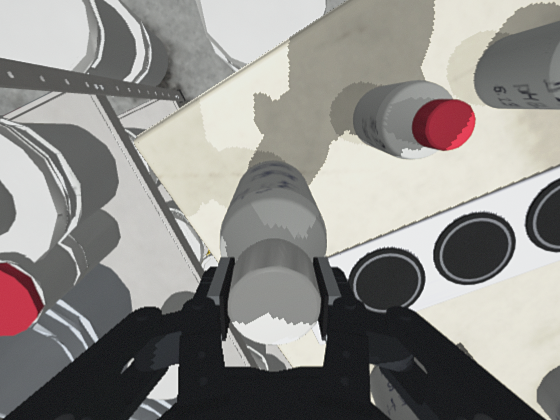

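View pics/scene4.png

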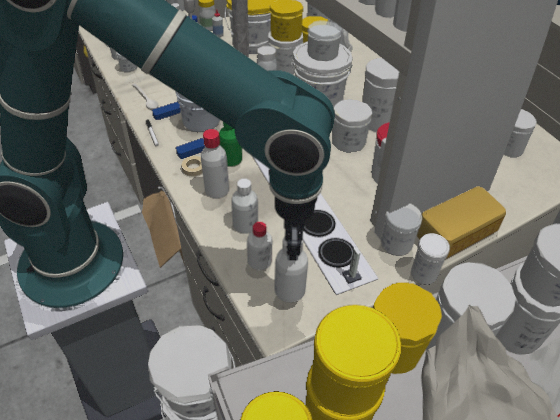

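The 175 bottle is held (width 40.4, about 5 N weight). Now I'll place it on mat_3.

```bash
cat >> pp.py <<'E'
def place(h,z0,op=62):
    x,y=T[h]; z=get_obs()["ee_pos"][2]
    movel((x,y,max(z,z0+40)),speed=200); sleep(0.3)
    movel((x,y,z0+18),speed=120)
    print("guard",movel((x,y,z0+8),speed=25,guard=5)); st("placed"); sleep(.2)
    command_gripper(op); sleep(.2); st("released")
    movel((x,y,h+10+45),speed=150)
E
timeout 300 python3 - <<'E'
from pp import *
place(175,float(open("z0").read())); st("end"); snap("5")
E
```

```text
guard True
placed 13.88 [ 607.8 -190.2  115.6] F [-1.9  0.6  9.3] w 40.6
released 14.62 [ 606.9 -189.9  114.4] F [-0.6 -0.   0.9] w 62.1
end 15.53 [ 606.9 -189.9  229. ] F [0.5 0.1 0.3] w 62.2
```

View pics/wrist5.png

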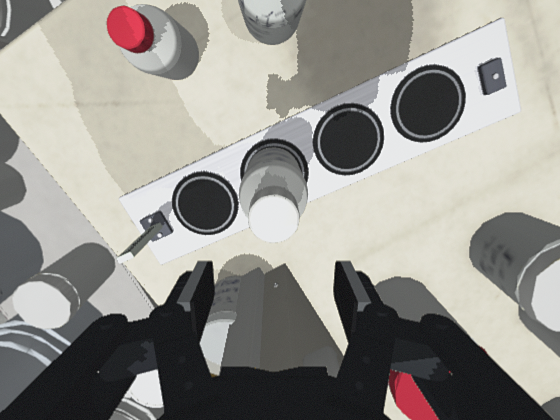

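It's standing on mat_3 (cap at (273,217), mat at about (272,160) behind it) and contact came at the expected height. I'll refine the mats from this view, then do bottle_200.

```bash
timeout 300 python3 - <<'E'
from pp import *
from fit import analyse,M
G={}
c=dict(np.load("wrist5.npz"))
analyse({"wrist":c},{185:(607,-190,21,28,35)},{1:M[1],2:M[2],4:M[4]})
z0=pick(200,300,dz=-40) if False else None
move_to((431.3,52.8,300),qs)
z0=pick(200,300,dz=-40); lift(200,205,z0); open("z0","w").write(str(z0)); snap("6")
E
```

```text
wrist 185 cap [ 576.3 -170.9] 334 top 179.3 body [ 550.3 -159.1] 408
wrist mat 1 3725 628.5 19.0 45.6 mean [626.8  19.1  10.1]
wrist mat 2 3305 618.1 -85.2 45.2 mean [616.6 -84.7  10.2]
wrist mat 4 2656 597.6 -293.5 45.5 mean [ 596.4 -292.4   10.4]
guard False
down 18.51 [431.2  52.8 127.8] F [ 0.5 -0.3  0.7] w 62.2
gripped 18.83 [431.7  52.7 128.5] F [-0.7 -1.8  5.4] w 39.4
lifted 20.12 [430.9  52.7 332.6] F [-0.1  0.2 -4. ] w 39.9
```

View pics/scene6.png

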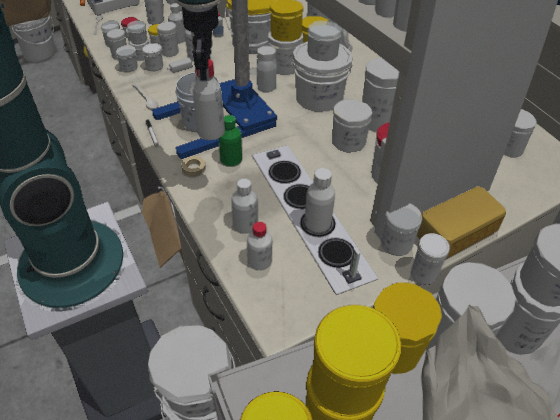

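Bottle_200 is held and hangs upright at (208,105). The mats match to about 1 mm. Now placing it on mat_4, then picking the 150.

```bash
timeout 300 python3 - <<'E'
from pp import *
place(200,float(open("z0").read())); st("end")
snap("7")
E
```

```text
guard True
placed 24.68 [ 597.6 -294.9  138.5] F [-0.6  0.2  8. ] w 40.0
released 25.43 [ 596.8 -294.4  137.6] F [-0.4  0.4  0.8] w 62.0
end 26.36 [ 596.8 -294.3  253.9] F [ 0.9  0.1 -0.3] w 61.8
```

View pics/scene7.png

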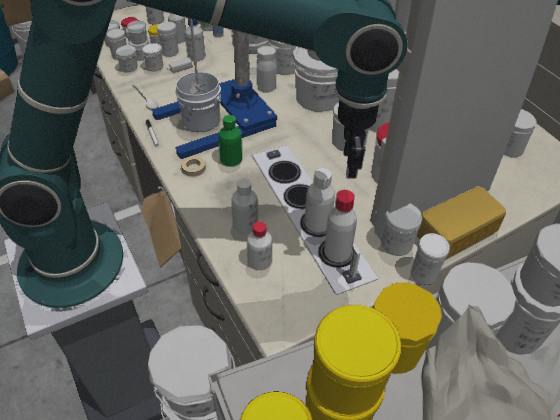

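```bash
timeout 300 python3 - <<'E'
from pp import *
move_to((445.3,-97.5,260),qs)
z0=pick(150,260,dz=-40); o=lift(150,45,z0)
assert 30<o["gripper_width"]<40
place(150,z0); st("end"); snap("8")
E
```

```text
guard False
down 29.15 [445.2 -97.5  85.8] F [0.1 0.8 0.5] w 62.0
gripped 29.52 [445.7 -97.7  86.5] F [-0.9 -0.8  5.4] w 32.9
lifted 29.92 [445.5 -97.5 131.8] F [-0.2 -0.1 -2.4] w 33.1
guard True
placed 31.98 [617.9 -86.   96.5] F [-1.6  0.1  9. ] w 33.2
released 32.77 [617.  -85.8  95.6] F [-0.4 -0.3 -1. ] w 62.3
end 33.66 [616.8 -85.7 204. ] F [-0.   0.2 -1.3] w 62.0
```

View pics/scene8.png

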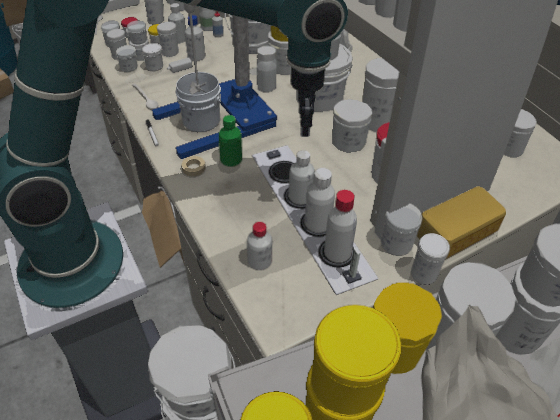

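```bash
timeout 300 python3 - <<'E'
from pp import *
T[130]=(628.2,18.8)
move_to((422.3,-221.2,240),qs)
z0=pick(130,240,dz=-40); o=lift(130,185,z0)
assert 27<o["gripper_width"]<36
place(130,z0); st("end")
movel((560,18,300),speed=200); move_to((400,60,330),qs); st("away"); snap("9")
c=read_camera("side");cv2.imwrite("pics/side9.png",c["img"]);np.savez("side9.npz",**c)
from fit import analyse
G={210:(597.2,-294.5,20.5,32,34),185:(607.3,-190,21,28,35),160:(617.3,-85.8,17.5,24,33),140:(628.2,18.8,16,20,30)}
try: analyse({"scene":dict(np.load("scene9.npz"))},G,{})
except Exception as e: print(e)
try: analyse({"side":c},{k:G[k] for k in (210,185,160)},{})
except Exception as e: print(e)
E
```

```text
guard False
down 36.39 [ 421.9 -221.    69.8] F [0.1 0.1 0.5] w 62.0
gripped 36.77 [ 422.4 -221.3   70.5] F [ 0.5 -0.8  5.3] w 30.1
lifted 37.96 [ 421.5 -220.8  254.6] F [-0.5  0.4 -2.5] w 30.3
guard True
placed 41.9 [628.7  18.6  80.5] F [-1.5 -0.1  8.6] w 30.5
released 42.71 [627.9  18.7  79.9] F [-1.   0.7  0.5] w 62.2
end 43.56 [627.7  18.8 184. ] F [ 0.3  0.3 -0.6] w 62.2
away 45.08 [400.1  60.  329.6] F [-0.8 -0.2  0.3] w 62.2
scene 210 cap [ 574.  -322.9] 157 top 203.9 body [ 560.1 -342.1] 630
scene 185 cap [ 606.6 -189.5] 119 top 183.4 body [ 560.  -234.4] 469
scene 160 cap [617.3 -85.7] 81 top 159.0 body [ 568.6 -125. ] 310
scene 140 cap [627.7  18.8] 51 top 139.0 body [626.4  19.1] 235
side 210 cap [ 597.6 -295. ] 165 top 208.3 body [ 598.8 -295.8] 631
side 185 cap [ 608.6 -189.8] 128 top 183.4 body [ 607.6 -190.2] 434
side 160 cap [618.7 -86. ] 79 top 158.3 body [617.9 -86.3] 289
```

View pics/scene9.png

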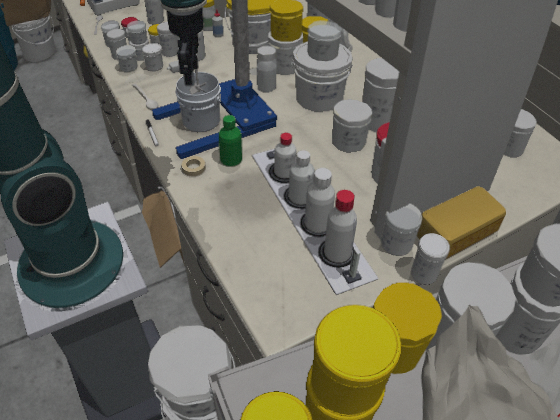

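View pics/wrist9.png

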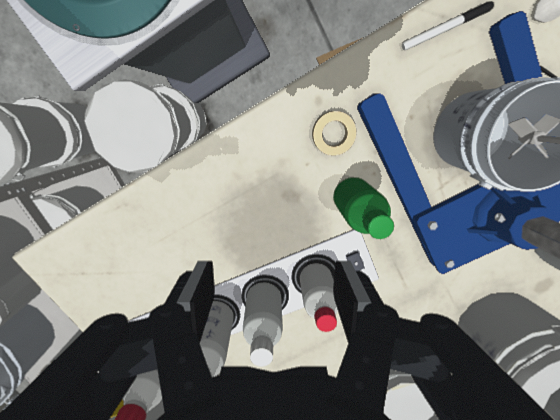

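All four bottles stand upright and centred to within about 2 mm (caps at (345,200), (323,178), (303,158) and (287,140) in the scene view). The robot is clear and the green decoy is untouched.

```bash
timeout 100 python3 - <<'E'
from workcell import *
sleep(0.5); print(hand_in())
E
```

```text
the job is handed in; nothing more can be done
None
```

All four bottles are standing upright on the mats in height order, released, and the job is handed in. The robot's clock read about 45 s of the 96 s allowed.

- **Order:** the gauge is at the robot's right (-y) end of the row. bottle_200 is on mat_4 next to it, then bottle_175 on mat_3, bottle_150 on mat_2 and bottle_130 on mat_1. The green look-alike was not touched.
- **First grasp missed:** the jaws closed just above the bottle_175 cap. The real fingertips end about 36 mm short of the reported TCP. I confirmed this from the camera depth and a light guarded touch (about 7 N) on the cap, corrected for it, and all later grasps held.
- **Final checks:** each bottle made contact at the expected mat height of 10 mm. The caps I could fit were within about 2 mm of the mat centres, and the bottle tops were at the right heights. Wrist force stayed under 10 N at every reading.
- **Fits that disagreed:** some circle fits to the camera points failed to converge, such as the bottle_200 cap and three of the bodies in the scene view. The side view gave good fits for the three tallest bottles. bottle_130 rests on the scene view alone, because I left it out of the side check. That is one good fit, on the mat centre.

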